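Refit the heat-sink cover of a control box with its thumbscrew

ROBOT

A 6-joint arm with a two-finger parallel gripper is mounted at the origin on the work surface. World frame = base frame: x ahead of the robot, y to its left, z up, the work surface at z = 0. Lengths are in mm, angles in degrees, forces in N, time in s.
With the tool pointing down it reaches from about 250 to 725 mm from the base axis. Payload 9.7 kg.
Tool frame: the origin (TCP) lies on the centre line of the jaws, within the pads' length; the fingertips stand 17 mm ahead of it and the grasp point (between the pads) lies 2 mm behind it; y points along the fingers, x is the direction in which the jaws open and shut, and the axes are right-handed (so a half turn about y gives the same grasp; the last joint's range is limited). The gripper opens to 85 mm and grips with 20 to 120 N. Pads are 22 mm wide; open, the fingers measure 114 mm over their backs; the gripper's body (76 mm by 85 mm) begins 54 mm behind the grasp point. The pads swing forward as they close: fully open they stand 13 mm farther back than shut.
Start: joints at [-71.161, 4.979, 10.078, 95.1, 0, 90], TCP at [177.596, -520.535, 248.284] pointing down, gripper open.
Joint ranges: [-179.16, 179.16], [-48.56, 103.87], [-65.8, 70.77], [-126.05, 130.52], [-82.76, 87.17], [-180, 180]. Speed limits (degrees/s): [127.2, 127.2, 147.25, 180, 180, 180].

INTERFACE

Orientations are given as a 3x3 rotation matrix whose columns are the frame's x, y, z axes.
In Python, from rig import bot, cams, ticket gives the robot as it stands.
- The arm moves only by the shell command python3 -m handwheel 'ROWS' [FORCE]. ROWS is a JSON object of lists of equal length, an entry for each row: "slide": the shift along the tool's x, y, z in mm, a list of three; "rot": the turn, a rotation vector about the tool's x, y, z in degrees, a list of three; "fingers": the closure in counts, from 0 (fully open) to 255 (shut). A call has 1 to 20 rows; each row is the pose to reach, as a shift and turn from the pose commanded when the call began, along the tool's axes at that moment; what a row does not reach only later rows make up. A row lasts 1/8 s, in which the tool goes at most 62.5 mm and 10.7 degrees, less where a joint would pass 70% of its speed; a pose out of reach is approached as far as the arm can. A call with a gripper value outside its range is refused whole. The fingers move at their own pace and stop on an object; FORCE is the grip in N (left out, the last holds). Time passes only in rows, so rows that repeat a pose let the fingers close. It gives the time, the measured TCP pose, the force and the opening at its end, in the units of the state.
- bot.read_state(): the state, without advancing time (a new reading comes with each control period).
- cams.camera(name): name is "scene" or "top" or "wrist"; returns (picture, depth): 420x560x3 uint8, blue, green, red; 420x560 float32, mm along the optical axis (not along the pixel's ray), 0 where there is no reading.
- cams.camera_info(name): a dict with "fx", "fy", "cx", "cy" (pixels), "D" ([k1, k2, p1, p2, k3] as OpenCV has them; the pictures are not rectified), "R" (3x3) and "t" (3): a world point X has camera coordinates R X + t. Camera axes: x right, y down, z forward; pixel columns grow to the right and rows downward; lengths in mm; the calibration is good to about 2 mm. A picture is of the moment at which its call begins: read the wrist's pose just before it. camera_info takes no time and is no camera call; for the wrist camera it gives the pose at the moment of the call.
- ticket.sign_off(): hands the job in, once; it reports no verdict.
The state is a dict: "time_s": time; "joints": joint angles; "dq": joint speeds; "joint_torque": joint torques, N m; "tool_pos": TCP position; "tcp_rot": TCP orientation; "force": force on the tool from outside, world axes, zero at the start; "moment": the same for the moment, N m; "gripper_width": finger opening in mm.
Only numpy, scipy, OpenCV 4.12 (cv2) and the standard library are available. Lean on these libraries where they do the work, as an engineer would, in place of code of your own. Each camera call takes 0.05 s, during which the arm holds its last target. There are 200 camera calls.

TASK

Put the finned heat-sink cover back on the open black control box: tongue under the keeper, plate flat on the rim, its hole over the threaded boss. Then take the brass thumbscrew from the wood block, put it through both holes and screw it in clockwise until its head is fully down on the cover. Leave the screwdriver, the loose circuit board and the small can where they are.

Things in the scene. Friction and masses are not known exactly. Their poses are not given: they have to be found in the camera images.
- box: Black open-topped control box fixed to the bench; 168 mm long (its x), 70 wide (its y), 46 high, walls 4; small mounting ears at its foot. Origin on the bench under the middle of where the cover plate belongs: the box reaches from x = -72 to x = +96; z up. Threaded boss at its -x end, dark steel keeper at its +x end.
- rim (a point): Point on the box's axis at rim height (0, 0, 46 mm in the box's frame): the seated cover's origin belongs here, with the cover's x along the box's x (hole end to -x, tongue to +x). Way in: lay the cover on the rim 15 to 20 mm short (towards -x) and slide it to +x.
- keeper (a point): Middle of the keeper slot's entrance at rim height (70.5, 0, 46 mm in the box's frame). The keeper is a bridge from x = 70.5 to 92, top at z = 55; the slot under it is 34 wide and 6 high above the rim. Its legs, at y = 17 to 26 on either side, stop the end of the cover plate 0.5 mm past its right place.
- box_hole (a point): Centre of the mouth of the boss's hole, at rim height (-54, 0, 46 mm in the box's frame). Bore 9.2 mm in diameter.
- thread (a point): Brass thread low in the boss's bore, out of sight (-54, 0, 34 mm in the box's frame). The screw's tip meets it with the head 6 to 8.5 mm above the seated cover and does not go deeper by pushing. It catches at four turn positions 90 degrees apart, which cannot be seen: turned clockwise under light pressure (2 to 6 N), within a quarter turn the screw drops 4 mm. Coarse thread, see screw_top.
- cover: Loose aluminium heat-sink cover, 0.2 to 0.3 kg, lying flat on the bench, fins up. Plate 140 mm long (its x), 70 wide, 4 thick; origin at the middle of the plate's underside, z up. A tongue 30 wide and 4 thick goes on from x = 70 to 84. Balance point about x = 11.
- fins (a point): Middle of the top of the cover's grey fin block (30, 0, 32 mm in the cover's frame). The block reaches from x = 2 to 58, is 40 mm wide (y) and stands from the plate (z = 4) up to z = 32; grip it across y, fins run along x.
- cover_hole (a point): Centre of the cover's hole at the plate's top face (-54, 0, 4 mm in the cover's frame); 9.2 mm in diameter, plate 4 mm thick there.
- tongue (a point): Root of the tongue: middle of the plate's +x end at its underside (70, 0, 0 mm in the cover's frame).
- screw: Loose brass thumbscrew, 35 g, standing head up in the middle hole of the wood block. Round knurled head 22 mm in diameter and 16 high; origin at the centre of the head's underside, z along the axis towards the head. Shank 8 mm in diameter and 20 long, then a conical point: 23 mm in all below the head. Seated, its origin is 50 mm above the bench.
- screw_top (a point): Centre of the screw head's top (0, 0, 16 mm in the screw's frame). Once caught, the screw sinks 1.5 mm per radian clockwise (from above): 1.4 to 2.7 rad, plus up to 0.5 of play, bring the head onto the cover, soon after which the thread stops. Turning takes about 0.06 N m. Held at one height while turned, it sinks the rest when let go. The thread does not keep it from being lifted out.
- block: Pale wood block fixed to the bench, 60 x 110 mm, 32 high, origin at the middle of its underside; three holes 11 mm in diameter and 27 deep in a row along its y, 36 mm apart. The screw's head rests on its top.
- screwdriver: Loose screwdriver with a red handle lying on the bench, about 200 mm long; to be left alone.
- board: Loose green circuit board lying on the bench, 55 x 85 mm, up to 13 high; to be left alone.
- can: Loose small white can with a blue band, standing on the bench, 52 mm in diameter, 85 high; to be left alone.

How it is judged (in metres and radians):
On the way, in this order (a step that is already met when the one before it is completed fails the run):
1. the cover lies flat on the box, tongue under the keeper, holes lined up within 2.5 mm (z of cover in the frame of box between 0.0445 and 0.0475 m and angle between cover's own z axis and vertical below 0.03 rad and x of tongue in the frame of box above 0.066 m and horizontal distance between cover_hole and box_hole below 0.0025 m), for 0.2 s.
2. the thumbscrew stands upright through both holes, point in the boss (horizontal distance between screw and box_hole below 0.0035 m and z of screw in the frame of box below 0.062 m and angle between screw's own z axis and vertical below 0.2 rad), for 0.1 s.
At the end, for the whole second after the job is handed in: The cover lies flat on the box's rim (within 1.5 mm) with its tongue under the keeper and its hole within 2.5 mm of the boss's hole; the thumbscrew stands upright through both (within 2.5 mm and 0.06 rad) with its head down on the cover (gap under about 1 mm); everything is released and at rest (all of step 1 and horizontal distance between tongue and keeper below 0.006 m and horizontal distance between screw and box_hole below 0.0025 m and angle between screw's own z axis and vertical below 0.06 rad and z of screw in the frame of box between 0.0485 and 0.0511 m and linear speed of each of screw, cover below 0.02 m/s); the robot touches nothing.
It fails at once if the screwdriver was moved more than 30 mm (distance of screwdriver from where it was at the start of the episode above 0.03 m).
It fails at once if the circuit board was moved more than 30 mm (distance of board from where it was at the start of the episode above 0.03 m).
It fails at once if the can was moved more than 30 mm or tipped over (distance of can from where it was at the start of the episode above 0.03 m or angle between can's own z axis and vertical above 0.5 rad).
It also fails if it takes over 72 s, if anything falls off the work surface, if the arm or the gripper's body presses on something with over 40 N, if the wrist force passes 120 N, or if a joint passes its speed limit or range.

## Working session

There is one attempt and no reset: what is moved stays moved. The work goes in short steps, Python scripts to look and compute and a shell command to move; the robot and the scene stay as the last step left them, time stands still between calls to the robot, and variables do not carry over. Pictures are saved under pics/ and viewed, about 8 in all and at most 12, crops included, and the job is handed in when it is done.

```bash
ls; mkdir -p pics; cat > h.py <<'E'
import numpy as np, cv2
from rig import bot, cams, ticket
def shot(n):
    ci=cams.camera_info(n); im,d=cams.camera(n); return im,d,{k:np.array(v,float) for k,v in ci.items()}
def ray(ci,uv):
    K=np.array([[ci['fx'],0,ci['cx']],[0,ci['fy'],ci['cy']],[0,0,1]],float)
    p=cv2.undistortPoints(np.array(uv,float).reshape(-1,1,2),K,ci['D']).reshape(-1,2)
    return np.c_[p,np.ones(len(p))]
def onplane(ci,uv,z):
    r=ray(ci,uv)@ci['R']; c=-ci['R'].T@ci['t']; return c+r*((z-c[2])/r[:,2])[:,None]
def cloud(ci,d):
    v,u=np.mgrid[:d.shape[0],:d.shape[1]]
    r=ray(ci,np.c_[u.ravel(),v.ravel()]); P=(r*d.reshape(-1,1)-ci['t'])@ci['R']
    P[d.ravel()==0]=np.nan; return P.reshape(d.shape+(3,))
def totool(dw):
    R=np.array(bot.read_state()['tcp_rot']); return R.T@np.array(dw,float)
E
python3 - <<'E'
from h import *
s=bot.read_state(); print(s['time_s'],np.round(s['tool_pos'],1),np.round(s['tcp_rot'],3).tolist(),s['gripper_width'],np.round(s['force'],2))
for n in ('top','scene'):
    im,d,ci=shot(n); cv2.imwrite(f'pics/{n}0.png',im); np.savez(f'{n}0.npz',im=im,d=d,**ci)
    print(n,-ci['R'].T@ci['t'],ci['fx'],(d>0).mean())
E
```

```text
pics
0.0 [ 177.6 -520.3  247.6] [[0.323, -0.0, 0.946], [-0.946, 0.001, 0.323], [-0.001, -1.0, 0.0]] 85.47516278187305 [ 1.47  0.45 -1.17]
top [515.79677904   3.42226107 874.64574711] 456.17248022625085 0.9959013605442177
scene [1106.99834359 -282.75454268  684.77469228] 383.46192418263206 0.9961437074829932
```

View pics/top0.png

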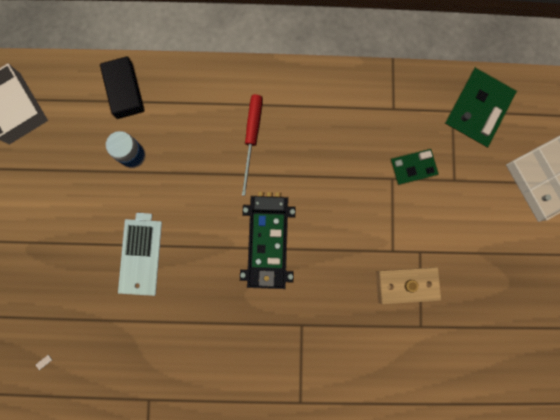

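View pics/scene0.png

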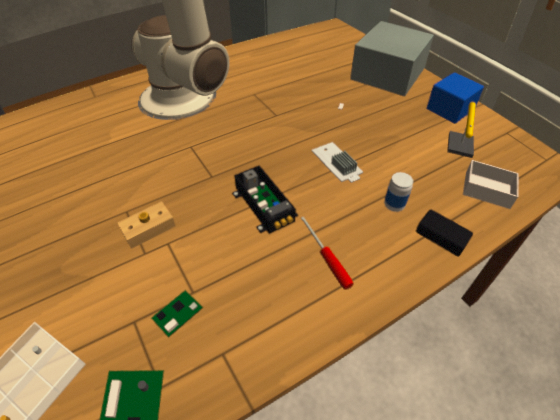

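The top view shows the cover at (140,256), with its tongue up at (144,217) and its hole at (137,287). The box is at (268,243), with the keeper at (270,204) and the boss at (267,279). The screw is at (412,286) in the block, the screwdriver at (250,140), the small board at (414,166) and the can at (122,147). The scene view agrees.

```bash
python3 - <<'E'
from h import *
f=np.load('top0.npz'); ci={k:f[k] for k in('R','t','fx','fy','cx','cy','D')}; im=f['im']; P=cloud(ci,f['d']); Z=P[...,2]
def fit(m,name,z=None):
    c=max(cv2.findContours(m.astype(np.uint8),0,2)[0],key=cv2.contourArea)
    q=onplane(ci,c.reshape(-1,2),z)[:,:2].astype(np.float32); r=cv2.minAreaRect(q)
    print(name,np.round(r[0],1),np.round(r[1],1),round(r[2],2)); return r
def win(u0,u1,v0,v1):
    w=np.zeros(Z.shape,bool); w[v0:v1,u0:u1]=1; return w
b,g,r=[im[...,i].astype(int) for i in range(3)]
w=win(105,175,205,305); fit(w&(b>r-5),'cover full',4); 
pl=cv2.morphologyEx((w&(b>r-5)).astype(np.uint8),cv2.MORPH_OPEN,np.ones((19,19))); fit(pl,'cover plate',4)
fit(w&(Z>20),'fins',32)
print('fins z',np.nanmedian(Z[w&(Z>20)]),'plate',np.nanmedian(Z[280:292,125:133]),'bench',np.nanmedian(Z[320:330,100:130]))
w=win(235,305,190,295); fit(cv2.morphologyEx((w&(Z>38)).astype(np.uint8),cv2.MORPH_CLOSE,np.ones((25,25))),'box rim',46)
w=win(370,450,260,310); fit(w&(Z>22),'block',32); fit(w&(Z>41),'screw',48)
print('screw z',np.nanmax(Z[w]))
# spots
for n,u,v,z in(('coverhole',137,286,4),('tongue tip',144,215,4),('box boss',266.5,278.5,46),('keeper mid',270,204,55),('can',122,147,85),('screw',412,286,48)): print(n,np.round(onplane(ci,[[u,v]],z)[0],1))
# dark hole centroids
g_=cv2.cvtColor(im,6)
cv2.imwrite('pics/c.png',np.hstack([cv2.resize(im[205:305,100:180],None,fx=5,fy=5),cv2.resize(im[193:293,232:304],None,fx=5,fy=5)]))
E
```

```text
cover full [539.1 246.9] [ 68.1 151.3] 87.94
cover plate [542.6 247.3] [113.8  69.5] 1.46
fins [561.5 245.4] [55.5 42.8] 0.53
fins z 29.72013072992238 plate 3.170334057566759 bench -0.6864435985236975
box rim [564.2   5.1] [ 70.  168.1] 89.38
block [ 489.6 -258.7] [ 60.7 113.5] 4.35
screw [ 489.5 -257.5] [23.  22.1] 45.94
screw z 52.611880856259106
coverhole [476.3 248.7   4. ]
tongue tip [611.2 243.    4. ]
box boss [497.2   5.   46. ]
keeper mid [631.4   2.1  55. ]
can [722.5 267.1  85. ]
screw [ 489.  -258.9   48. ]
```

View pics/c.png

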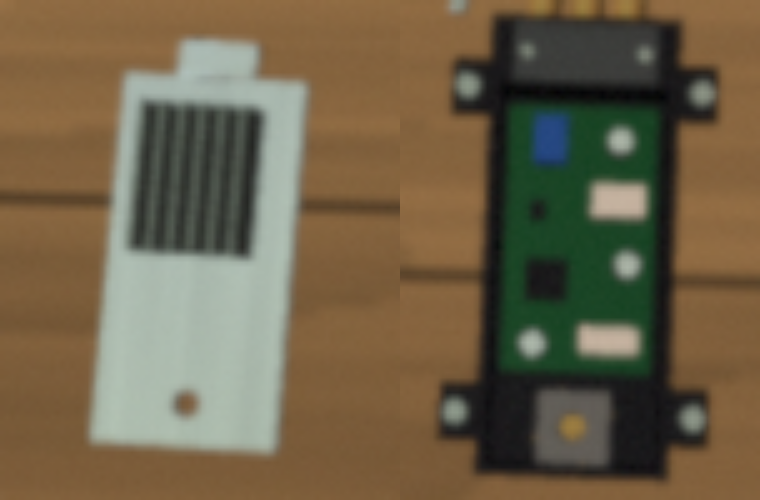

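```bash
python3 -m handwheel '{"slide":[[-40,0,40],[-80,0,81],[-120,0,122],[-160,0,163]],"rot":[[0,7,0],[0,14,0],[0,21,0],[0,21,0]],"fingers":[0,0,0,0]}'; python3 -c "
from h import *
s=bot.read_state();print(np.round(s['joints'],1),np.round(s['tool_pos'],1),np.round(s['tcp_rot'],3).tolist())"
```

```text
time_s: 0.6
tool_pos: [280.6, -314.8, 248.0]
tcp_rot: [[-0.04, -0.0, 0.999], [-0.999, 0.0, -0.04], [-0.0, -1.0, -0.0]]
force: [1.4, -1.3, 0.1]
gripper_width: 84.8
[-48.3 -12.4  -6.4  96.    0.  134. ] [ 280.6 -314.8  248. ] [[-0.04, -0.0, 0.999], [-0.999, 0.0, -0.04], [-0.0, -1.0, -0.0]]
```

```bash
python3 -m handwheel '{"slide":[[-32,3,14],[-64,5,28],[-95,8,42],[-127,11,55],[-159,13,69],[-190,16,83],[-222,19,97],[-254,21,111],[-286,24,125],[-317,27,138],[-349,29,152],[-381,32,166],[-412,35,180],[-444,37,194],[-476,40,208],[-508,43,222],[-539,45,235],[-571,48,249],[-571,48,249],[-571,48,249]],"rot":[[0,-10,0],[0,-20,0],[0,-30,0],[0,-40,0],[0,-50,0],[0,-60,0],[0,-70,0],[0,-80,0],[0,-90,0],[0,-100,0],[0,-110,0],[0,-120,0],[0,-130,0],[0,-140,0],[0,-150,0],[0,-160,0],[0,-170,0],[0,-180,0],[0,-180,0],[0,-180,0]],"fingers":[0,0,0,0,0,0,0,0,0,0,0,0,0,0,0,0,0,0,0,0]}'; python3 -c "
from h import *
s=bot.read_state();print(np.round(s['joints'],1))
im,d,ci=shot('wrist');cv2.imwrite('pics/w1.png',im);np.savez('w1.npz',im=im,d=d,**ci);print(-ci['R'].T@ci['t'],ci['R'],ci['fx'])"
```

```text
time_s: 3.1
tool_pos: [550.3, 244.4, 199.9]
tcp_rot: [[0.039, -0.001, -0.999], [0.999, -0.001, 0.039], [-0.001, -1.0, 0.001]]
force: [-0.3, 0.0, 0.3]
gripper_width: 85.4
[24.  11.5 12.  90.6 -0.  26.2]
[470.97193386 248.3096173  326.40059143] [[ 3.81077247e-02  9.99273498e-01 -5.26225930e-04]
 [ 9.50346721e-01 -3.60791093e-02  3.09094495e-01]
 [ 3.08850952e-01 -1.22789850e-02 -9.51031186e-01]] 316.91971973522806
```

View pics/w1.png

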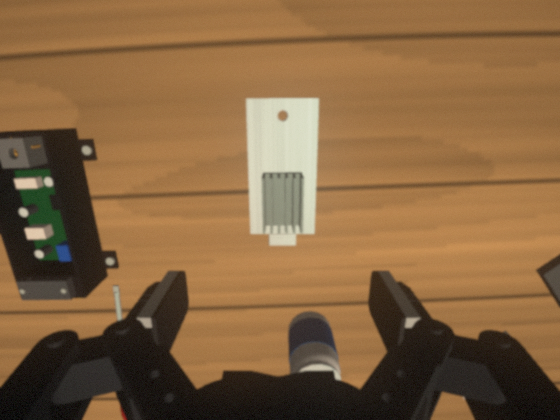

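The wrist view shows the cover at (283,165): hole at (283,115), fins at (283,202), tongue at (283,239). The box is on the left, and the can and the screwdriver tip are ahead.

```bash
python3 - <<'E'
from h import *
f=np.load('w1.npz'); ci={k:f[k] for k in('R','t','fx','fy','cx','cy','D')}; im=f['im']
b,g,r=[im[...,i].astype(int) for i in range(3)]
m=((b>r-10)&(g>110)); m[:90]=0;m[250:]=0;m[:,:235]=0;m[:,330:]=0
m=cv2.morphologyEx(m.astype(np.uint8),cv2.MORPH_CLOSE,np.ones((5,5)))
# plate side edges, rows 105..225, on the z=4 plane
E=[[],[]]
for v in range(105,165,2):
    u=np.where(m[v])[0]; E[0].append([u[0]-.5,v]);E[1].append([u[-1]+.5,v])
L=[onplane(ci,e,4)[:,:2] for e in E]
for l in L: 
    vx,vy,x0,y0=cv2.fitLine(l.astype(np.float32),2,0,.01,.01).ravel(); print('edge yaw',np.degrees(np.arctan(vy/vx)),x0,y0)
h=im[105:126,270:297]; gg=cv2.cvtColor(h,6); hm=gg<130; yy,xx=np.where(hm); print('hole px',xx.mean()+270,yy.mean()+105,hm.sum())
H=onplane(ci,[[xx.mean()+270,yy.mean()+105]],4)[0]; print('hole',H)
c=m[:,283]; rows=np.where(c)[0]; print('col283',rows.min(),rows.max(),onplane(ci,[[283,rows.min()],[283,rows.max()+.5]],4))
E
```

```text
Traceback (most recent call last):
IndexError: index 0 is out of bounds for axis 0 with size 0
```

```bash
python3 - <<'E'
from h import *
f=np.load('w1.npz'); ci={k:f[k] for k in('R','t','fx','fy','cx','cy','D')}; im=f['im']
S=cv2.cvtColor(im,cv2.COLOR_BGR2HSV)[...,1]; print(im[140,283],im[140,230])
m=(S<80); m[:90]=0;m[250:]=0;m[:,:235]=0;m[:,330:]=0
E=[[],[]]
for v in range(105,165,2):
    u=np.where(m[v])[0]; E[0].append([u[0]-.5,v]);E[1].append([u[-1]+.5,v])
for l in [onplane(ci,e,4)[:,:2] for e in E]:
    vx,vy,x0,y0=cv2.fitLine(l.astype(np.float32),2,0,.01,.01).ravel(); print('edge yaw',np.degrees(np.arctan(vy/vx)),x0,y0)
yy,xx=np.where(~m[105:126,270:297]); p=[[xx.mean()+270,yy.mean()+105]]
print('hole px',p,len(xx),onplane(ci,p,4)[0],onplane(ci,p,2)[0])
rows=np.where(m[:,283])[0]; print(rows.min(),rows.max(),onplane(ci,[[283,rows.min()-.5],[283,rows.max()+.5]],4))
E
```

```text
[191 213 211] [ 81 127 172]
edge yaw -1.9320662 494.08942 215.62057
edge yaw -2.0144544 496.78333 286.69385
hole px [[np.float64(282.0483870967742), np.float64(115.1774193548387)]] 62 [477.24364949 251.82872732   4.        ] [477.28255585 251.85055799   2.        ]
98 245 [[460.91742317 253.30718836   4.        ]
 [615.77006823 248.13586575   4.        ]]
```

```bash
python3 -m handwheel '{"slide":[[4,30,-5],[4,70,-5],[4,110,-5],[4,145,-5],[4,165,-5],[4,176,-5],[4,176,-5],[4,176,-5],[4,176,-5],[4,176,-5],[4,176,-5],[4,176,-5],[4,176,-5]],"rot":[[0,0,0],[0,0,0],[0,0,0],[0,0,0],[0,0,0],[0,0,0],[0,0,0],[0,0,0],[0,0,0],[0,0,0],[0,0,0],[0,0,0],[0,0,0]],"fingers":[0,0,0,0,0,0,0,255,255,255,255,255,255]}' 70; python3 -c "
from h import *
im,d,ci=shot('wrist');cv2.imwrite('pics/w2.png',im)"
```

```text
time_s: 4.78
tool_pos: [556.3, 248.8, 25.4]
tcp_rot: [[0.038, 0.002, -0.999], [0.999, 0.001, 0.038], [0.001, -1.0, -0.002]]
force: [-0.3, -0.6, 6.4]
gripper_width: 38.4
```

```bash
python3 -m handwheel '{"slide":[[0,-20,0],[0,-50,0],[-10,-80,0],[-45,-100,0],[-90,-100,0],[-125,-100,0],[-140,-100,0],[-140,-100,0],[-140,-100,0],[-140,-100,0]],"rot":[[0,0,0],[0,0,0],[0,0,0],[0,0,0],[0,0,0],[0,0,0],[0,0,0],[0,0,0],[0,0,0],[0,0,0]],"fingers":[255,255,255,255,255,255,255,255,255,255]}'; python3 -c "
from h import *
s=bot.read_state();print(np.round(s['tool_pos'],1))
im,d,ci=shot('wrist');cv2.imwrite('pics/w3.png',im);np.savez('w3.npz',im=im,d=d,**ci)"
```

```text
time_s: 6.08
tool_pos: [550.4, 109.6, 124.2]
tcp_rot: [[0.037, -0.0, -0.999], [0.999, 0.0, 0.037], [0.0, -1.0, 0.0]]
force: [-0.0, -0.3, -2.5]
gripper_width: 38.6
[550.4 109.6 124.2]
```

View pics/w3.png

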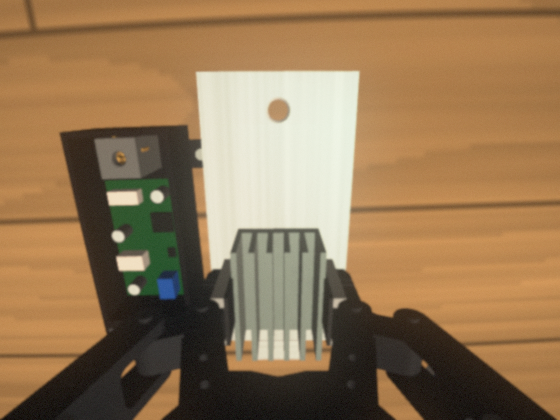

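The wrist view shows the cover level in the jaws, with its hole at (278,110). The boss hole is at (121,158), the box's left rim edge runs from (64,134) to about (105,325), and the keeper is hidden behind the finger.

```bash
python3 - <<'E'
from h import *
f=np.load('w3.npz'); ci={k:f[k] for k in('R','t','fx','fy','cx','cy','D')}; im=f['im']; d=f['d']
V=im.max(2); S=cv2.cvtColor(im,cv2.COLOR_BGR2HSV)[...,1]
e=[]
for v in range(145,300,3):
    u=np.where(V[v,40:150]<60)[0]; e.append([u[0]+39.5,v])
l=onplane(ci,e,46)[:,:2]; vx,vy,x0,y0=cv2.fitLine(l.astype(np.float32),cv2.DIST_HUBER,0,.01,.01).ravel(); a=vy/vx
print('left rim yaw',np.degrees(np.arctan(a)),x0,y0,'resid',np.abs(l[:,1]-y0-a*(l[:,0]-x0)).max())
# boss: gray square, hole brass
B=im[148:168,108:134].astype(int); w=(B[...,2]-B[...,0]>25); yy,xx=np.where(w); p=[xx.mean()+108,yy.mean()+148]; print('boss px',p,w.sum(),'at46',onplane(ci,[p],46)[0])
m=S<80; yy,xx=np.where(~m[97:124,264:293]); p=[xx.mean()+264,yy.mean()+97]; print('hole px',p,len(xx))
P=cloud(ci,d); print('plate z',np.nanmedian(P[140:200,230:320,2]),'rim z',np.nanmedian(P[150:250,70:75,2]),'boss',P[150,105])
z=102.8; print('cover hole',onplane(ci,[p],z)[0])
for s in(0,1):
    e=[]
    for v in range(85,200,4):
        u=np.where(m[v,190:380])[0]; e.append([190+(u[0]-.5 if s==0 else u[-1]+.5),v])
    l=onplane(ci,e[:] ,z)[:,:2]; vx,vy,x0,y0=cv2.fitLine(l.astype(np.float32),cv2.DIST_HUBER,0,.01,.01).ravel(); print('cover edge yaw',np.degrees(np.arctan(vy/vx)),x0,y0)
# top-view box yaw from outer rim left edge
f=np.load('top0.npz'); ci={k:f[k] for k in('R','t','fx','fy','cx','cy','D')}; V=f['im'].max(2)
for s in(0,1):
    e=[]
    for v in range(222,264,2):
        u=np.where(V[v,235:300]<55)[0]; e.append([235+(u[0]-.5 if s==0 else u[-1]+.5),v])
    l=onplane(ci,e,46)[:,:2]; vx,vy,x0,y0=cv2.fitLine(l.astype(np.float32),cv2.DIST_HUBER,0,.01,.01).ravel(); print('top box edge',np.degrees(np.arctan(vy/vx)),x0,y0)
E
```

```text
left rim yaw -0.6336886 542.63434 -25.584631 resid 1.627532620685166
boss px [np.float64(120.62025316455696), np.float64(156.33544303797467)] 158 at46 [496.61715205  10.19371758  46.        ]
hole px [np.float64(277.60967741935485), np.float64(109.7)] 310
plate z 103.69310158798766 rim z 1.5265047722744103 boss [492.10446009   0.89218041  46.33905987]
cover hole [471.59287085 113.00047288 102.8       ]
cover edge yaw -12.32677 484.5071 73.736565
cover edge yaw -1.8845859 486.9665 147.9507
top box edge -0.25544387 562.9112 38.470478
top box edge -0.6498705 563.0483 -28.535778
```

```bash
python3 -m handwheel '{"slide":[[-25,0,-7],[-60,0,-18],[-90,0,-26],[-99,10,-29],[-99,25,-29],[-99,36,-29],[-99,39,-29],[-99,39,-29],[-99,39,-29],[-99,39,-29]],"rot":[[0,0,0],[0,-0.5,0],[0,-1,0],[0,-1.4,0],[0,-1.4,0],[0,-1.4,0],[0,-1.4,0],[0,-1.4,0],[0,-1.4,0],[0,-1.4,0]],"fingers":[255,255,255,255,255,255,255,255,255,255]}'; python3 -c "
from h import *
im,d,ci=shot('wrist');np.savez('w4.npz',im=im,d=d,**ci)
a=cv2.resize(im[60:170,200:360],None,fx=4,fy=4);b=cv2.resize(im,None,fx=.75,fy=.75)[:,:];o=np.zeros((440,640,3),np.uint8);cv2.imwrite('pics/w4.png',a)
s,_,c=shot('scene');cv2.imwrite('pics/s4.png',np.hstack([cv2.resize(s[140:260,200:340],None,fx=4,fy=4)]))"
```

```text
time_s: 7.38
tool_pos: [575.9, 8.7, 85.8]
tcp_rot: [[0.013, 0.001, -1.0], [1.0, 0.0, 0.013], [0.0, -1.0, -0.001]]
force: [-0.8, -0.1, -2.4]
gripper_width: 38.8
```

View pics/w4.png

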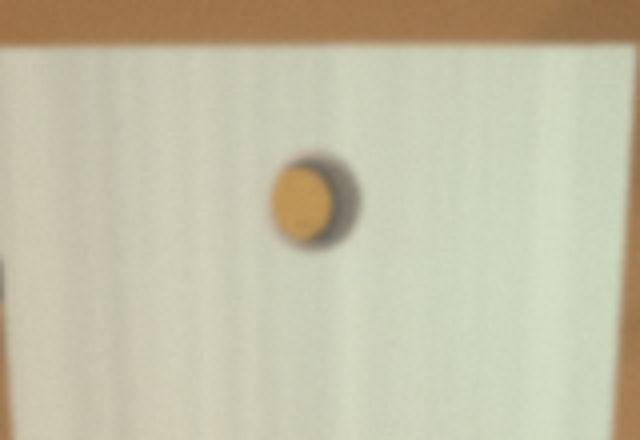

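```bash
python3 - <<'E'
from h import *
f=np.load('w4.npz'); ci={k:f[k] for k in('R','t','fx','fy','cx','cy','D')}; im=f['im'].astype(int)
sat=im[...,2]-im[...,0]; w=np.zeros_like(sat,bool); w[95:125,262:295]=1
g=im.sum(2)/3
print(sat[111,264:294]); print(g[111,264:294].astype(int)); print(sat[96:124,275]); 
b=w&(sat>50); yy,xx=np.where(b); print('brass',xx.min(),xx.max(),yy.min(),yy.max(),xx.mean(),yy.mean())
h=w&(g<160)|b; yy,xx=np.where(h); print('hole',xx.min(),xx.max(),yy.min(),yy.max(),xx.mean(),yy.mean())
print('cam',-ci['R'].T@ci['t'])
print('coverhole',onplane(ci,[[xx.mean(),yy.mean()]],64.4)[0]); 
for z in(34,46): print(z,onplane(ci,[[273.5,110.5],[282.5,110.5],[274,100.5],[274,120]],z))
E
```

```text
[ 22  26  35  47  70  91  97  99  99 100 100 100  98  99  97  98  99  90
  71  40  20  18  19  21  21  21  21  19  20  19]
[193 191 184 170 155 141 141 141 141 141 140 140 140 144 140 140 139 136
 123 106 103 109 117 120 130 144 172 191 197 198]
[ 22  27  32  31  25  43  77  93 100 101 100 101  99 100  99 100  98  98
  96  95  93  95  93  76  44  29  25  24]
brass 268 282 102 119 274.86160714285717 110.36607142857143
hole 268 289 99 122 278.4206730769231 110.13701923076923
cam [496.3619655   10.44389569 212.14587494]
coverhole [497.26638755  10.63160819  64.4       ]
34 [[497.60723932   8.02440568  34.        ]
 [497.66551641  12.85969072  34.        ]
 [492.50161136   8.37337013  34.        ]
 [502.54462913   8.21531286  34.        ]]
46 [[497.52335702   8.1873838   46.        ]
 [497.57770853  12.6969615   46.        ]
 [492.76164685   8.51284182  46.        ]
 [502.12816165   8.36543138  46.        ]]
```

View pics/s4.png

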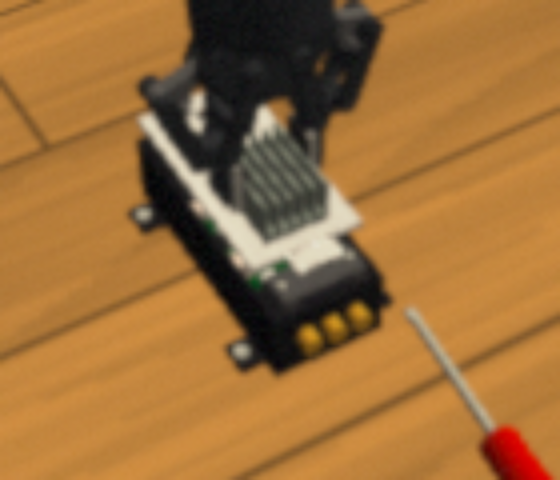

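Through the cover's hole the brass shows off to the -y side by about 2.6 mm: brass at (274,110), cover hole at (278,110). The scene crop shows the cover level over the box, clear of the keeper. I'll correct y, back off 17 mm and lower.

```bash
python3 -m handwheel '{"slide":[[-1,0,8],[-2.6,0,17],[-2.6,3,17],[-2.6,7,17],[-2.6,10,17],[-2.6,12,17],[-2.6,13,17],[-2.6,13,17],[-2.6,13,17]],"rot":[[0,0,0],[0,0,0],[0,0,0],[0,0,0],[0,0,0],[0,0,0],[0,0,0],[0,0,0],[0,0,0]],"fingers":[255,255,255,255,255,255,255,255,255]}'
```

```text
time_s: 8.6
tool_pos: [558.7, 6.2, 72.4]
tcp_rot: [[0.013, 0.0, -1.0], [1.0, 0.0, 0.013], [0.0, -1.0, -0.0]]
force: [-0.1, 0.2, -3.4]
gripper_width: 38.9
```

```bash
python3 -m handwheel '{"slide":[[0,0,-3],[0,0,-6],[0,0,-9],[0,0,-12],[0,0,-15],[0,0,-17.3],[0,0,-17.3],[0,0,-17.3]],"rot":[[0,0,0],[0,0,0],[0,0,0],[0,0,0],[0,0,0],[0,0,0],[0,0,0],[0,0,0]],"fingers":[255,255,255,255,255,255,255,255]}'; python3 - <<'E'
from h import *
im,d,ci=shot('wrist');np.savez('w5.npz',im=im,d=d,**ci)
im=im.astype(int); sat=im[...,2]-im[...,0]; print(sat[104:124:3,260:298])
cv2.imwrite('pics/w5.png',cv2.resize(np.uint8(im)[60:170,200:360],None,fx=4,fy=4))
E
```

```text
time_s: 9.6
tool_pos: [575.8, 6.0, 72.2]
tcp_rot: [[0.013, -0.0, -1.0], [1.0, -0.0, 0.013], [-0.0, -1.0, 0.0]]
force: [-0.6, -0.2, -3.2]
gripper_width: 38.8
[[ 23  23  20  21  20  21  23  25  23  25  25  41  63  84  92 100 100 101
  101 102 102 102  99  94  88  71  50  34  25  19  20  20  20  20  17  18
   17  18]
 [ 22  21  22  22  22  22  25  25  24  29  55  82  94  98 100 101  99 102
  100 102 100 101 101  96  96  93  84  62  36  25  22  21  20  18  18  18
   19  19]
 [ 21  21  22  22  22  23  26  25  26  47  74  92  98  99 100 100 100 100
   98  98  98  99 101 101 101  96  86  71  43  26  19  19  20  18  19  19
   19  20]
 [ 23  23  22  22  24  26  29  26  31  43  70  91  97  96  99  99 100 100
   98  99  99  98 101  98  98  95  78  55  31  22  19  20  19  20  19  19
   20  19]
 [ 22  22  23  22  20  22  26  28  32  33  43  68  90 102 104 101 100 100
   98  96  93  90  93  93  85  72  48  28  20  18  17  18  18  18  19  19
   18  18]
 [ 22  21  21  20  21  20  21  21  24  29  30  31  37  46  61  74  83  85
   84  78  70  67  56  40  29  25  20  22  22  21  18  21  19  19  19  18
   18  19]
 [ 22  22  22  23  21  20  21  22  21  23  22  23  23  24  24  26  26  25
   25  24  22  22  21  21  21  20  21  20  18  18  19  22  19  20  18  18
   18  19]]
```

View pics/w5.png

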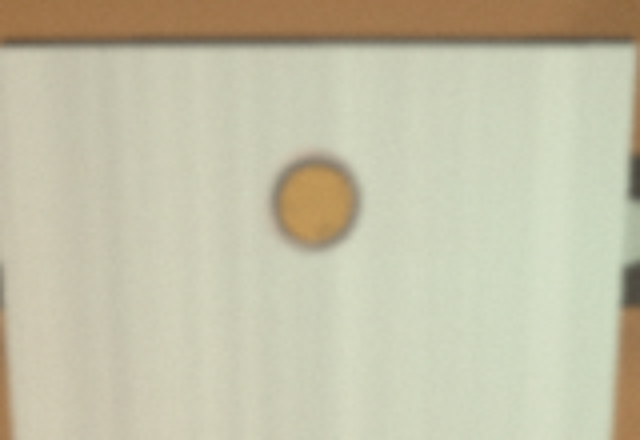

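The brass sits concentric in the cover's hole at (316,203). I'll lower and release.

```bash
python3 -m handwheel '{"slide":[[0,0.6,0],[0,1.2,0],[0,1.4,0],[0,1.4,0],[0,1.4,0],[0,1.4,0],[0,1.4,0],[0,1.4,0],[0,-20,0],[0,-60,0],[0,-110,0],[0,-140,0],[0,-140,0]],"rot":[[0,0,0],[0,0,0],[0,0,0],[0,0,0],[0,0,0],[0,0,0],[0,0,0],[0,0,0],[0,0,0],[0,0,0],[0,0,0],[0,0,0],[0,0,0]],"fingers":[255,255,255,255,0,0,0,0,0,0,0,0,0]}'; python3 - <<'E'
from h import *
im,d,ci=shot('wrist');np.savez('w6.npz',im=im,d=d,**ci); cv2.imwrite('pics/w6.png',im); print(bot.read_state()['joints'])
E
```

```text
time_s: 11.28
tool_pos: [577.0, 6.0, 215.0]
tcp_rot: [[0.013, 0.005, -1.0], [1.0, 0.0, 0.013], [0.0, -1.0, -0.005]]
force: [0.3, -0.0, -0.6]
gripper_width: 85.5
[5.97831514e-01 7.93409015e+00 9.38590526e+00 9.13471971e+01
 1.44312472e-03 1.36022473e+00]
```

View pics/w6.png

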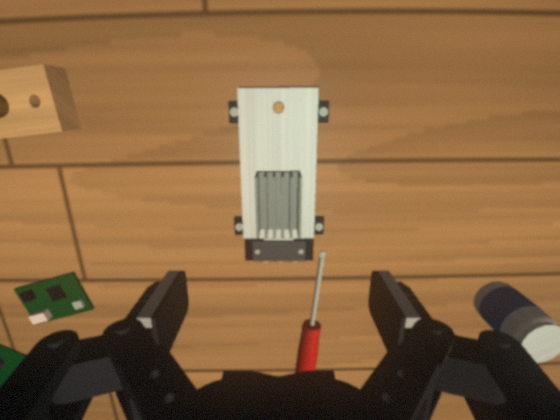

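The cover is seated: tongue under the keeper at (278,248), with brass visible in its hole at (278,107). Nothing else has moved. Next is the screw, turning the wrist back on the way so there is room to screw it in.

```bash
python3 -m handwheel '{"slide":[[-20,4,6],[-40,8,12],[-60,12,19],[-80,16,25],[-100,20,31],[-120,24,37],[-140,28,44],[-160,32,50],[-180,36,56],[-200,40,63],[-220,44,70],[-240,48,76],[-255,52,82],[-264,55,85],[-264,55,85],[-264,55,85]],"rot":[[0,-10,0],[0,-20,0],[0,-30,0],[0,-40,0],[0,-50,0],[0,-60,0],[0,-70,0],[0,-80,0],[0,-90,0],[0,-100,0],[0,-110,0],[0,-120,0],[0,-130,0],[0,-140,0],[0,-140,0],[0,-140,0]],"fingers":[0,0,0,0,0,0,0,0,0,0,0,0,0,0,0,0]}'; python3 - <<'E'
from h import *
im,d,ci=shot('wrist');np.savez('w7.npz',im=im,d=d,**ci); cv2.imwrite('pics/w7.png',im); print(np.round(bot.read_state()['joints'],1))
P=cloud(ci,d); S=(P[...,2]>40)&(P[...,2]<52)&(np.hypot(P[...,0]-489,P[...,1]+257)<25)
c=max(cv2.findContours(S.astype(np.uint8),0,2)[0],key=cv2.contourArea); q=onplane(ci,c.reshape(-1,2),48)[:,:2].astype(np.float32)
print('screw',cv2.minEnclosingCircle(q),q.mean(0),cv2.boundingRect(c),np.nanmedian(P[S][:,2]))
E
```

```text
time_s: 13.32
tool_pos: [487.3, -256.4, 156.6]
tcp_rot: [[-0.656, -0.001, 0.755], [-0.755, 0.001, -0.656], [0.0, -1.0, -0.001]]
force: [0.3, -0.4, -0.3]
gripper_width: 85.5
[ -27.7    4.2   -0.8   85.     0.  -166.8]
screw ((489.7732238769531, -258.43585205078125), 12.34840202331543) [ 490.40643 -258.39557] (264, 195, 30, 31) 48.944456357514504
```

View pics/w7.png

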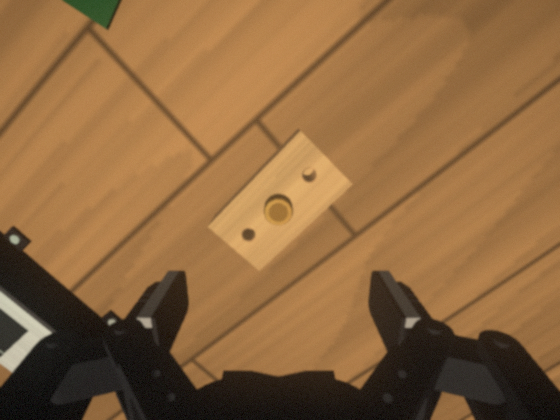

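The wrist view shows the screw head at (278,211) in the block's middle hole. It measures (489.8, -258.3), which agrees with the top view.

```bash
python3 -m handwheel '{"slide":[[0,20,3],[0,50,3],[0,80,3],[0,98,3],[0,106,3],[0,108,3],[0,108,3],[0,108,3],[0,108,3],[0,108,3],[0,108,3],[0,108,3],[0,108,3]],"rot":[[0,0,0],[0,0,0],[0,0,0],[0,0,0],[0,0,0],[0,0,0],[0,0,0],[0,0,0],[0,0,0],[0,0,0],[0,0,0],[0,0,0],[0,0,0]],"fingers":[0,0,0,0,0,0,0,255,255,255,255,255,255]}' 50
```

```text
time_s: 15.0
tool_pos: [489.8, -258.9, 49.6]
tcp_rot: [[-0.653, 0.0, 0.757], [-0.757, -0.0, -0.653], [-0.0, -1.0, 0.0]]
force: [0.6, 1.8, 4.9]
gripper_width: 19.8
```

```bash
python3 -m handwheel '{"slide":[[0,-15,0],[0,-40,0],[-10,-65,-10],[-35,-80,-34],[-65,-80,-62],[-95,-80,-91],[-125,-80,-120],[-155,-80,-149],[-180,-80,-172],[-200,-75,-192],[-207,-60,-198],[-207,-46,-198],[-207,-46,-198],[-207,-46,-198]],"rot":[[0,0,0],[0,0,0],[0,0,0],[0,0,0],[0,0,0],[0,0,0],[0,0,0],[0,0,0],[0,0,0],[0,0,0],[0,0,0],[0,0,0],[0,0,0],[0,0,0]],"fingers":[255,255,255,255,255,255,255,255,255,255,255,255,255,255]}'; python3 - <<'E'
from h import *
s=bot.read_state();im,d,ci=shot('wrist');np.savez('w8.npz',im=im,d=d,pos=s['tool_pos'],rot=s['tcp_rot'],**ci); cv2.imwrite('pics/w8.png',cv2.resize(im[130:400,150:420],None,fx=2.2,fy=2.2)); print(np.round(s['joints'],1),np.round(s['tool_pos'],1))
E
```

```text
time_s: 16.75
tool_pos: [475.0, 26.5, 95.4]
tcp_rot: [[-0.654, -0.0, 0.757], [-0.757, -0.0, -0.654], [0.0, -1.0, 0.0]]
force: [0.1, 0.4, 1.0]
gripper_width: 20.2
[   3.2   -5.4  -17.2   78.2   -0.  -136. ] [475.   26.5  95.4]
```

View pics/w8.png

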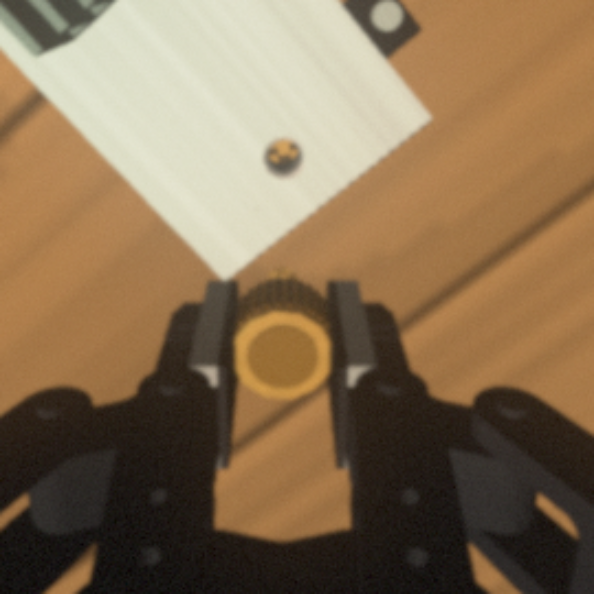

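The crop shows the screw upright in the jaws with its head top centred at (283,356). The cover hole is at (283,157).

```bash
python3 - <<'E'
from h import *
f=np.load('w8.npz'); ci={k:f[k] for k in('R','t','fx','fy','cx','cy','D')}; im=f['im']
g=cv2.cvtColor(im,6); S=cv2.cvtColor(im,cv2.COLOR_BGR2HSV)[...,1].astype(int)
w=np.zeros(g.shape,bool); w[188:216,265:292]=1; m=w&((g<140)|(S>90)); yy,xx=np.where(m); p=[xx.mean(),yy.mean()]
print('hole px',p,xx.min(),xx.max(),yy.min(),yy.max()); H=onplane(ci,[p],50)[0]; print(H)
b=im[...,2].astype(int)-im[...,0]; w[:]=0; w[262:314,252:306]=1; m=(w&(b>55)&(g>75)).astype(np.uint8)
c=max(cv2.findContours(m,0,2)[0],key=cv2.contourArea); e=cv2.fitEllipse(cv2.convexHull(c)); print('head ellipse',e)
T=onplane(ci,[e[0],[278.6,291.8]],93.8); print('head',T,'tcp',f['pos'])
P=cloud(ci,f['d']); print('head z',np.nanmedian(P[287:297,272:285,2]))
for t in(T[0],f['pos']): print('tool delta',f['rot'].T@np.r_[(H-t)[:2],0])
E
```

```text
hole px [np.float64(278.13483146067415), np.float64(201.12359550561797)] 271 285 194 208
[497.37993391   7.80535046  50.        ]
head ellipse ((277.951171875, 296.5135803222656), (48.363929748535156, 59.76832962036133), 179.546875)
head [[472.00806656  29.83225461  93.8       ]
 [473.73452047  27.94576139  93.8       ]] tcp [474.97535312  26.50599759  95.41293107]
head z 95.10485456703513
tool delta [7.89525407e-02 4.18205352e-04 3.35992548e+01]
tool delta [-4.97910901e-01  2.88566365e-04  2.91792997e+01]
```

```bash
python3 -m handwheel '{"slide":[[0,0,12],[-0.4,0,25],[-0.4,0,30.6],[-0.4,0,30.6],[-0.4,3,30.6],[-0.4,6,30.6],[-0.4,8,30.6],[-0.4,8,30.6],[-0.4,8,30.6]],"rot":[[0,0,0],[0,0,0],[0,0,0],[0,0,0],[0,0,0],[0,0,0],[0,0,0],[0,0,0],[0,0,0]],"fingers":[255,255,255,255,255,255,255,255,255]}'
```

```text
time_s: 17.92
tool_pos: [498.3, 7.7, 87.4]
tcp_rot: [[-0.653, 0.0, 0.758], [-0.758, 0.0, -0.653], [-0.0, -1.0, 0.0]]
force: [-0.6, 0.8, 0.9]
gripper_width: 20.1
```

```bash
python3 -m handwheel '{"slide":[[0,2,0],[0,4,0],[0,6,0],[0,8,0],[0,9,0],[0,9,0],[0,9,0]],"rot":[[0,0,0],[0,0,0],[0,0,0],[0,0,0],[0,0,0],[0,0,0],[0,0,0]],"fingers":[255,255,255,255,255,255,255]}'
```

```text
time_s: 18.8
tool_pos: [498.3, 7.7, 78.1]
tcp_rot: [[-0.653, -0.0, 0.757], [-0.757, 0.0, -0.653], [0.0, -1.0, -0.0]]
force: [0.5, -1.5, -0.6]
gripper_width: 20.0
```

```bash
python3 -m handwheel '{"slide":[[0,0.5,0],[0,1,0],[0,1.5,0],[0,2,0],[0,2.5,0],[0,2.5,0],[0,2.5,0]],"rot":[[0,0,0],[0,0,0],[0,0,0],[0,0,0],[0,0,0],[0,0,0],[0,0,0]],"fingers":[255,255,255,255,255,255,255]}'
```

```text
time_s: 19.68
tool_pos: [498.3, 7.6, 75.7]
tcp_rot: [[-0.653, -0.0, 0.757], [-0.757, -0.0, -0.653], [0.0, -1.0, -0.0]]
force: [-1.5, -2.4, 0.8]
gripper_width: 19.9
```

```bash
python3 -m handwheel '{"slide":[[0,0.5,0],[0,1,0],[0,1.5,0],[0,1.5,0],[0,1.5,0]],"rot":[[0,0,0],[0,0,0],[0,0,0],[0,0,0],[0,0,0]],"fingers":[255,255,255,255,255]}'
```

```text
time_s: 20.3
tool_pos: [498.5, 7.5, 74.8]
tcp_rot: [[-0.653, 0.001, 0.757], [-0.757, -0.0, -0.653], [-0.0, -1.0, 0.001]]
force: [-3.0, -2.5, 5.4]
gripper_width: 19.8
```

```bash
python3 -m handwheel '{"slide":[[0.5,0,0],[0.7,0,0],[0.8,0,0],[1,0,-0.1],[1,0,-0.1]],"rot":[[0,8,0],[0,16,0],[0,24,0],[0,30,0],[0,30,0]],"fingers":[255,255,255,255,255]}'
```

```text
time_s: 20.92
tool_pos: [497.7, 7.1, 74.1]
tcp_rot: [[-0.944, 0.0, 0.33], [-0.33, 0.001, -0.944], [-0.0, -1.0, -0.0]]
force: [-0.6, 0.1, -1.1]
gripper_width: 19.8
```

Force dropped off, so it has probably caught. Following it down.

```bash
python3 -m handwheel '{"slide":[[0,0.7,0],[0,1.4,0],[0,2,0],[0,2,0]],"rot":[[0,0,0],[0,0,0],[0,0,0],[0,0,0]],"fingers":[255,255,255,255]}'
```

```text
time_s: 21.42
tool_pos: [497.6, 6.9, 72.2]
tcp_rot: [[-0.944, 0.0, 0.33], [-0.33, 0.0, -0.944], [-0.0, -1.0, -0.0]]
force: [0.6, 0.0, 0.2]
gripper_width: 19.8
```

```bash
python3 -m handwheel '{"slide":[[0,0.8,0],[0.2,1.1,0],[0.3,1.3,-0.1],[0.5,1.6,-0.1],[0.6,1.9,-0.2],[0.8,2.1,-0.4],[0.9,2.4,-0.5],[0.9,2.6,-0.7],[1,2.9,-0.8],[1,3,-1],[1,3,-1]],"rot":[[0,0,0],[0,10,0],[0,20,0],[0,30,0],[0,40,0],[0,50,0],[0,60,0],[0,70,0],[0,80,0],[0,90,0],[0,90,0]],"fingers":[255,255,255,255,255,255,255,255,255,255,255]}'; python3 -c "
from h import *
s=bot.read_state();print(np.round(s['joints'],1),s['moment'])"
```

```text
time_s: 22.8
tool_pos: [496.5, 7.3, 69.5]
tcp_rot: [[-0.331, 0.001, -0.944], [0.944, -0.001, -0.331], [-0.001, -1.0, -0.0]]
force: [1.3, -2.4, 0.6]
gripper_width: 19.7
[  0.9  -2.  -16.8  75.1  -0.  -18.4] [-0.46232978 -0.10252114  0.0661365 ]
```

```bash
python3 -m handwheel '{"slide":[[-0.3,0.2,0],[-0.2,0.5,0],[0,0.7,0],[0.1,1,-0.1],[0.3,1.2,-0.2],[0.4,1.5,-0.3],[0.5,1.7,-0.4],[0.6,1.9,-0.5],[0.6,1.9,-0.5]],"rot":[[0,10,0],[0,20,0],[0,30,0],[0,40,0],[0,50,0],[0,60,0],[0,70,0],[0,80,0],[0,80,0]],"fingers":[255,255,255,255,255,255,255,255,255]}'; python3 -c "
from h import *
s=bot.read_state();print(np.round(s['joints'],1),s['moment'])"
```

```text
time_s: 23.92
tool_pos: [496.9, 8.4, 67.6]
tcp_rot: [[0.87, 0.001, -0.493], [0.493, 0.0, 0.87], [0.001, -1.0, -0.0]]
force: [1.6, 0.3, 1.7]
gripper_width: 19.9
[  1.   -1.9 -16.9  74.9   0.   61.4] [ 0.00887904 -0.34918067  0.03167617]
```

```bash
python3 -m handwheel '{"slide":[[0,0.2,0],[0.1,0.4,0],[0.2,0.6,0],[0.3,0.8,-0.1],[0.4,0.8,-0.2],[0.4,0.8,-0.2]],"rot":[[0,10,0],[0,20,0],[0,30,0],[0,40,0],[0,50,0],[0,50,0]],"fingers":[255,255,255,255,255,255]}'; python3 -c "
from h import *
s=bot.read_state();print(np.round(s['joints'],1),s['moment'])"
```

```text
time_s: 24.68
tool_pos: [497.6, 8.4, 67.6]
tcp_rot: [[0.937, 0.002, 0.35], [-0.35, 0.0, 0.937], [0.001, -1.0, 0.001]]
force: [0.3, 0.9, 6.4]
gripper_width: 19.7
[  1.   -1.8 -16.9  74.8   0.  111.4] [ 0.15649878  0.11587045 -0.02699998]
```

Contact at seating height, with 6.4 N up. Opening part way to keep clear of the fins, lifting and looking.

```bash
python3 -m handwheel '{"slide":[[0,0,0],[0,0,0],[0,0,0],[0,0,0],[0,-15,0],[0,-40,0],[0,-80,0],[0,-110,0],[0,-110,0],[0,-110,0]],"rot":[[0,0,0],[0,0,0],[0,0,0],[0,0,0],[0,0,0],[0,0,0],[0,0,0],[0,0,0],[0,0,0],[0,0,0]],"fingers":[150,150,150,150,150,150,150,150,150,150]}'; python3 - <<'E'
from h import *
im,d,ci=shot('wrist');np.savez('w9.npz',im=im,d=d,**ci)
P=cloud(ci,d); D=np.hypot(P[...,0]-497.3,P[...,1]-8); 
h=(D<25)&(P[...,2]>57)&(P[...,2]<90); c=P[h]; print('head z med',np.nanmedian(c[:,2]),h.sum()); pl=(D>16)&(D<24)&~h&(P[...,2]>40); print('plate z',np.nanmedian(P[pl][:,2]))
s,sd,sc=shot('scene'); a=cv2.resize(im,(560,420)); b=cv2.resize(s[150:260,215:325],(420,420))[:,90:330]
cv2.imwrite('pics/w9.png',np.hstack([a,b]))
E
```

```text
time_s: 25.92
tool_pos: [497.0, 8.3, 176.5]
tcp_rot: [[0.935, 0.0, 0.354], [-0.354, 0.0, 0.935], [0.0, -1.0, 0.0]]
force: [-0.5, 0.1, -0.5]
gripper_width: 35.2
head z med 66.81780962099903 677
plate z 208.07833292216134
```

View pics/w9.png

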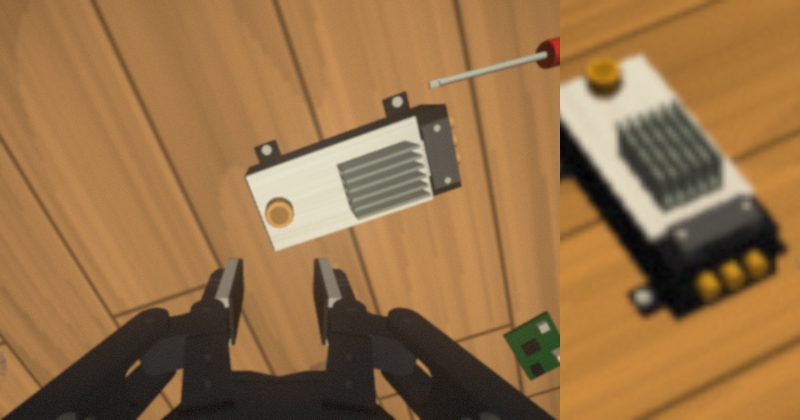

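The wrist view shows the screw head upright at (279,213) on the cover, with the tongue under the keeper. The scene crop agrees. I'll check the head-to-plate height numerically.

```bash
python3 - <<'E'
from h import *
f=np.load('w9.npz'); ci={k:f[k] for k in('R','t','fx','fy','cx','cy','D')}; P=cloud(ci,f['d'])
def rep(P,n):
    o=np.array([497.3,7.9]); D=np.hypot(P[...,0]-o[0],P[...,1]-o[1]); z=P[...,2]
    h=P[(D<8)&(z>58)&(z<80)]; 
    rel=P[...,:2]-o
    pl=P[(rel[...,0]>16)&(rel[...,0]<45)&(abs(rel[...,1])<28)&(z>44)&(z<56)]
    A=np.c_[pl[:,:2],np.ones(len(pl))]; k=np.linalg.lstsq(A,pl[:,2],rcond=None)[0]
    hz=np.median(h[:,2]-np.c_[h[:,:2],np.ones(len(h))]@k); print(n,len(h),len(pl),'head z',np.median(h[:,2]),'plate',np.median(pl[:,2]),'slope',k[:2],'head-plate',np.median(h[:,2])-np.median(pl[:,2]),hz)
rep(P,'wrist'); im,d,c=shot('top'); rep(cloud(c,d),'top')
# head top centre
im=f['im']; b=im[...,2].astype(int)-im[...,0]; S=((b>60)).astype(np.uint8); S[:190]=0;S[240:]=0;S[:,:258]=0;S[:,300:]=0
cc=max(cv2.findContours(S,0,2)[0],key=cv2.contourArea); print('head c',onplane(ci,[cv2.minEnclosingCircle(cc)[0]],64)[0],cv2.boundingRect(cc))
E
```

```text
wrist 304 2284 head z 67.17534780451174 plate 50.87451108977087 slope [-0.00303189  0.00114965] head-plate 16.300836714740875 16.199359140410618
top 0 0 head z nan plate nan slope [0. 0.] head-plate nan nan
head c [497.62982709   9.11356509  64.        ] (265, 198, 28, 30)
  return _methods._mean(a, axis=axis, dtype=dtype,
  ret = ret.dtype.type(ret / rcount)
```

```bash
python3 -c "
from h import *
print(ticket.sign_off())"
```

```text
the job is handed in; nothing more can be done
None
```

I put the cover on the box, screwed the thumbscrew down onto it, and handed the job in at about 26 s of the 72 s. The hand-in reports no verdict, so the checks below are my own.

**Cover:** I slid the tongue under the keeper. The boss's brass showed concentric through the cover's hole just before I lowered and released it. A picture after release showed the plate on the rim with the tongue under the keeper.

**Screw:** It caught in the thread within about 30° of turning, and I turned it about 220° further. It pushed up with 6.4 N at the height where the head should meet the cover.

**Last checks:**
- **Seating:** Wrist-camera depth put the head top 16.2–16.3 mm above the plate, against a head height of 16 mm, so the gap is about 0.2–0.3 mm.
- **Plate:** The fitted plate was level to about 0.003.
- **Position:** A rough head centre was within 1.3 mm of the measured hole. The head's visible side biases that figure.
- **Loose items and arm:** The screwdriver and board looked undisturbed in the last picture. The can was not in it, but it looked in place after I released the cover. The open gripper stood about 110 mm above the screw.

**Failed or disagreed:**
- The final height check from the top camera gave no reading, probably because the arm blocked its view.
- The top camera's y for the box was about 3 mm off the wrist camera's; I used the wrist camera.
- I did not feel a clear torque stop at the end of the thread, so seating rests on the contact force and the measured height.

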